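# Roll a sample tube onto the reading line

### The job

The sample tube with the blue cap lies on its side on the grey mat, off to one side of the yellow line. Push it with the fingertips, best on its upper side, so that it rolls across the mat (it must not just slide) and comes to rest on the yellow line, lying along it in front of the white reader. Do not grip it, lift it or press hard on it, and leave the white-capped tube and everything else on the worktop where they are.

Things in the scene. Friction and masses are not known exactly. Their poses are not given: they have to be found in the camera images.
- reader_mat: Fixed grey silicone mat, 240 mm (x) by 300 mm (y), 4 mm thick. Origin: centre of its underside; z up, x away from the robot (turned up to 0.25 rad), y to the left. A rim 6 mm wide and 3 mm above the mat runs along the near edge and both sides. A fixed white code reader 70 mm wide stands on it, centred on the line, at x = 77 to 117 mm, top 34 mm above the worktop.
- line (a point): Point on the middle of the yellow line, on the mat's top face (4 mm above the worktop), 20 mm nearer the robot than the mat's centre; axes as the mat's. The line is 20 mm wide and runs along x from 93 mm before this point to 93 mm beyond it, where the reader stands.
- tube_blue_center (a point): Centre of the white sample tube with the blue cap: a smooth cylinder 28 mm in diameter, 100 mm long, 34 to 56 g. It lies on the mat left or right of the yellow line, 50 to 105 mm from it, within about 0.15 rad of parallel to it, cap towards the robot, axis 14 mm above the mat's top face. Own z: from foot to cap; x and y turn as it rolls (x is up at the start).
- tube_blue: The same blue-capped tube as a whole; origin: the middle of its foot end, 50 mm from its centre; axes as above.
- tube_blue_foot (a point): Point on the axis of the blue-capped tube, 2 mm from its foot end (reader side). The tube slips easily against a finger while the mat grips it, so a slow level push on its flank, at or a little above the height of its axis, rolls it; pressed near its very top it turns under the finger. It runs a few mm ahead of a 40 mm/s push, then stays put.
- tube_blue_cap (a point): Point on the axis of the blue-capped tube, 2 mm from its cap end.
- tube_white_center (a point): Centre of the white-capped tube, of the same shape and size, lying likewise on the mat on the other side of the yellow line. Not to be moved.
- timer: White lab timer, 62 x 62 x 21 mm, loose on the worktop left of the mat; a bystander. Origin: centre of its underside.
- label_roll: Green roll of label tape, 52 mm in diameter, 22 mm high, loose on the worktop left of the mat; a bystander. Origin: centre of its underside.
- cylinder_glass: Glass measuring cylinder on a blue foot, 50 x 58 x 184 mm, loose, behind the mat on the right; a bystander. Origin: centre of its underside.
Not all that is in view belongs to the job. Leave any brown or orange look-alike of the tube_blue alone.

How it is judged:
By the outcome, as a careful person would: the job done as asked, in the order asked, and still so for the second after the job is handed in, with the robot touching nothing.
It also fails if it takes over 48 s, if anything falls off the work surface, if the arm or the gripper's body presses on something with over 40 N, if the wrist force passes 120 N, or if a joint passes its speed limit or range.

### The arm

A 6-joint arm with a two-finger parallel gripper is mounted at the origin on a cart in front of the work surface, level with it; the furniture and walls round the work are solid. World frame = base frame: x ahead of the robot, y to its left, z up, the work surface at z = 0. Lengths are in m, angles in rad, forces in N, time in s.
With the tool pointing down it reaches from about 0.35 to 0.975 m from the base axis. Payload 4.9 kg.
Tool frame: the origin (TCP) lies at the very end of the fingers, on their centre line; the grasp point (between the pads) lies 19 mm behind it; z points along the fingers, y is the direction in which the jaws open and shut (so a half turn about z gives the same grasp; the last joint's range is limited). The gripper opens to 85 mm and grips with 20 to 120 N. Pads are 22 mm wide; open, the fingers measure 114 mm over their backs; the gripper's body (76 mm by 85 mm) begins 54 mm behind the grasp point. The pads swing forward as they close: fully open they stand 13 mm farther back than shut.
Start: joints at [1.117, 0.053, 1.613, -0, 1.476, -0.119], TCP at [0.205, 0.59, 0.231] pointing down, gripper open.
Joint ranges: [-3.01, 3.01], [-1.01, 2.22], [0.06, 2.58], [-1.02, 4.17], [0.09, 2.62], [-3.14, 3.14]. Speed limits (rad/s): [2.57, 2.57, 3.14, 3.14, 3.14, 3.14].

### API

Orientations are given as a unit quaternion [w, x, y, z].
In Python, from plant import state, eyes, job_done gives the robot as it stands.
- The arm moves only by the tool apply_moves, never from a script. Its argument "commands" is a list of rows, each an object with "linear": the shift along the tool's x, y, z in m, a list of three; "delta_rot": the turn, a rotation vector about the tool's x, y, z in degrees, a list of three; "fingers": the closure in counts, from 0 (fully open) to 255 (shut). In form: [{"linear": [x, y, z], "delta_rot": [wx, wy, wz], "fingers": fingers}, ...]. A call has exactly 8 rows; each row is the pose to reach, as a shift and turn from the pose commanded when the call began, along the tool's axes at that moment; what a row does not reach only later rows make up. A row lasts 1/10 s, in which the tool goes at most 50 mm and 8.59 degrees, less where a joint would pass 70% of its speed; a pose out of reach is approached as far as the arm can. A call with a gripper value outside its range is refused whole. The fingers move at their own pace and stop on an object; the grip force is fixed at half the most. Time passes only in rows, so rows that repeat a pose let the fingers close, or fill a call up. It gives the time, the measured TCP pose, the force and the opening at its end, in the units of the state.
- state(): the state, without advancing time (a new reading comes with each control period).
- eyes.grab_frame(name): name is "scene" or "side" or "wrist"; returns the picture (400x640x3 uint8, red, green, blue); there is no depth.
- eyes.camera_params(name): a dict with "fx", "fy", "cx", "cy" (pixels), "k1" (the pictures are not rectified: a ray, as slopes to the right and down, at radius r is drawn at 1 + k1 r^2 times it, then the intrinsics apply), "position" and "rotation" of the camera in the world; the wrist camera has in their place "T_tool_cam" (4x4, takes a point from camera to tool coordinates, whose origin is the TCP and whose axes are the flange's). Camera axes: x right, y down, z forward; pixel columns grow to the right and rows downward; lengths in m; the calibration is good to about 2 mm. A picture is of the moment at which its call begins: read the wrist's pose just before it. camera_params takes no time and is no camera call.
- job_done(): hands the job in, once; it reports no verdict.
The state is a dict: "time": time; "joint_pos": joint angles; "joint_vel": joint speeds; "joint_efforts": joint torques, N m; "tool_pos": TCP position; "tool_rot": TCP orientation; "contact_force": force on the tool from outside, world axes, zero at the start; "ft_torque": the same for the moment, N m; "gripper_width": opening from 0.0 (shut) to 1.0 (fully open).
Only numpy, scipy, OpenCV 4.12 (cv2) and the standard library are available. Lean on these libraries where they do the work, as an engineer would, in place of code of your own. Each camera call takes 0.05 s, during which the arm holds its last target.

## Working session

There is one attempt and no reset: what is moved stays moved. The work goes in short steps, Python scripts to look and compute and a tool call to move; the robot and the scene stay as the last step left them, time stands still between calls to the robot, and variables do not carry over. Pictures are saved under pics/ and viewed, and the job is handed in when it is done.

Besides the shell and the picture viewer there is one more tool, called by a JSON object that holds its "fn" and its "kwargs", one argument or row to a line. apply_moves: Moves the arm, as the interface text tells. Its arguments: {"type":"object","properties":{"commands":{"type":"array","items":{"type":"object","properties":{"linear":{"type":"array","items":{"type":"number"}},"delta_rot":{"type":"array","items":{"type":"number"}},"fingers":{"type":"number"}}}}},"required":["commands"]}

```bash
mkdir -p pics; ls
python3 - <<'E'
from plant import state, eyes
import cv2
s=state();print(s)
for n in ["scene","side","wrist"]:
    print(n,eyes.camera_params(n))
    cv2.imwrite(f"pics/{n}0.png",eyes.grab_frame(n)[:,:,::-1])
E
```

```text
pics
{'time': 0.0, 'joint_pos': array([ 1.11697761e+00,  5.33814934e-02,  1.61428652e+00, -1.27642792e-05,
        1.47601498e+00, -1.18972991e-01]), 'joint_vel': array([-0.00125323, -0.00055908, -0.00023923,  0.00100957, -0.00125595,
       -0.00117109]), 'joint_efforts': array([-2.90627404e-04, -3.93690956e+01, -3.70175529e+01, -1.74523120e-04,
        7.05780520e-03, -1.93313508e-05]), 'tool_pos': array([0.20510093, 0.58972727, 0.23005222]), 'tool_rot': array([-2.89163279e-04,  1.66641108e-01,  9.86017063e-01, -1.00439401e-03]), 'contact_force': array([-0.03684332,  0.20467313, -0.15940008]), 'ft_torque': array([-0.02311498, -0.02544593, -0.07871593]), 'gripper_width': 0.997838844688789}
scene {'fx': 488.39535117998696, 'fy': 488.39535117998696, 'cx': 312.1980139707123, 'cy': 203.57373728438856, 'k1': -0.10812169764357292, 'position': array([-0.11052575,  1.1744859 ,  0.60021855]), 'rotation': array([ 0.16727353, -0.25418101,  0.80494008, -0.50939479])}
side {'fx': 476.6083451928027, 'fy': 476.6083451928027, 'cx': 321.00705386736996, 'cy': 196.1738294881939, 'k1': -0.015924140834169192, 'position': array([ 0.35510278, -0.50224723,  0.96977311]), 'rotation': array([-0.34905519,  0.9307079 , -0.10241862,  0.03812739])}
wrist {'fx': 287.3028437036315, 'fy': 287.3028437036315, 'cx': 320.40698893637546, 'cy': 203.46967837160292, 'k1': -0.04547530180810131, 'T_tool_cam': array([[-5.28098570e-04, -9.47410937e-01, -3.20019121e-01,
         8.37031017e-02],
       [ 9.99999860e-01, -5.10014565e-04, -1.40320114e-04,
        -6.42076662e-04],
       [-3.02736026e-05, -3.20019151e-01,  9.47411074e-01,
        -1.41643534e-01],
       [ 0.00000000e+00,  0.00000000e+00,  0.00000000e+00,
         1.00000000e+00]])}
```

View pics/scene0.png

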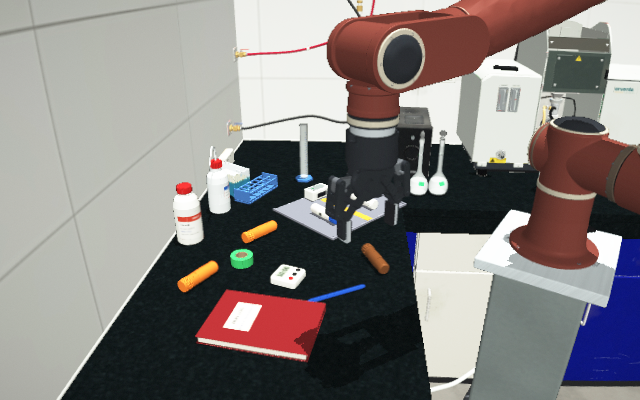

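View pics/side0.png

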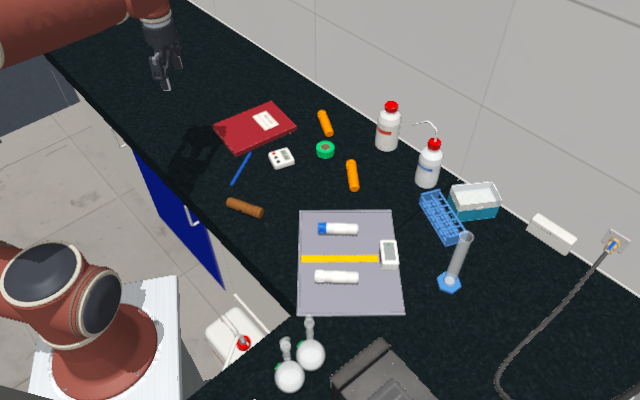

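View pics/wrist0.png

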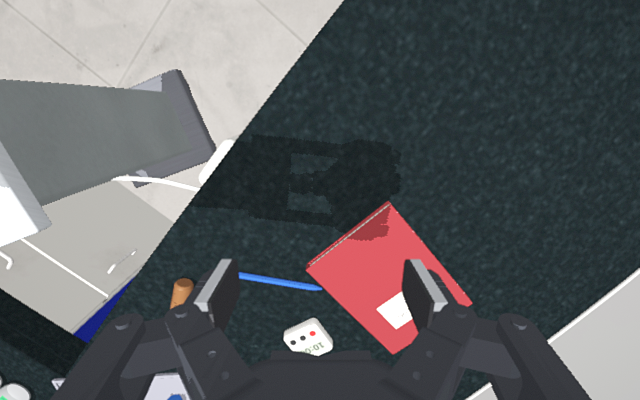

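The side view shows the blue-capped tube at about (338,229), the line from (302,258) to (379,258), the white-capped tube at (337,277), and the reader at (389,255). The blue tube is on the +y side. Next I'll measure these.

```bash
cat > h.py <<'E'
import numpy as np, cv2
from plant import state, eyes
from scipy.spatial.transform import Rotation as R
def q2R(q): return R.from_quat([q[1],q[2],q[3],q[0]]).as_matrix()
def cam(n,s=None):
    p=eyes.camera_params(n)
    if n=="wrist":
        T=np.eye(4);T[:3,:3]=q2R(s["tool_rot"]);T[:3,3]=s["tool_pos"];T=T@np.array(p["T_tool_cam"])
        return p,T[:3,3],T[:3,:3]
    return p,np.array(p["position"]),q2R(p["rotation"])
def rays(C,uv):
    p,o,Rm=C; uv=np.atleast_2d(uv).astype(float)
    d=np.c_[(uv[:,0]-p["cx"])/p["fx"],(uv[:,1]-p["cy"])/p["fy"]]; x=d.copy()
    for _ in range(20): x=d/(1+p["k1"]*(x**2).sum(1,keepdims=True))
    v=np.c_[x,np.ones(len(x))]@Rm.T
    return o,v/np.linalg.norm(v,axis=1,keepdims=True)
def plane(C,uv,z):
    o,v=rays(C,uv); return o+v*((z-o[2])/v[:,2])[:,None]
def proj(C,X):
    p,o,Rm=C; c=(np.atleast_2d(X)-o)@Rm; x=c[:,:2]/c[:,2:]
    x=x*(1+p["k1"]*(x**2).sum(1,keepdims=True)); return x*p["fx"]+[p["cx"],p["cy"]]
def tri(C1,u1,C2,u2):
    A=np.zeros((3,3));b=np.zeros(3)
    for C,u in((C1,u1),(C2,u2)):
        o,v=rays(C,u);P=np.eye(3)-np.outer(v[0],v[0]);A+=P;b+=P@o
    return np.linalg.solve(A,b)
def big(m,k=0):
    n,l,st,ce=cv2.connectedComponentsWithStats(m.astype(np.uint8)); i=1+np.argsort(-st[1:,4])
    return l==i[k]
E
python3 - <<'E'
from h import *
im=cv2.imread("pics/side0.png")
cv2.imwrite("pics/side0z.png",cv2.resize(im[195:330,280:420],None,fx=5.5,fy=4.4 if 0 else 4.4,interpolation=cv2.INTER_NEAREST)[:600])
im=cv2.imread("pics/scene0.png")
cv2.imwrite("pics/scene0z.png",cv2.resize(im[170:250,260:420],None,fx=5,fy=5,interpolation=cv2.INTER_NEAREST))
E
```

```text
(no output)
```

View pics/side0z.png

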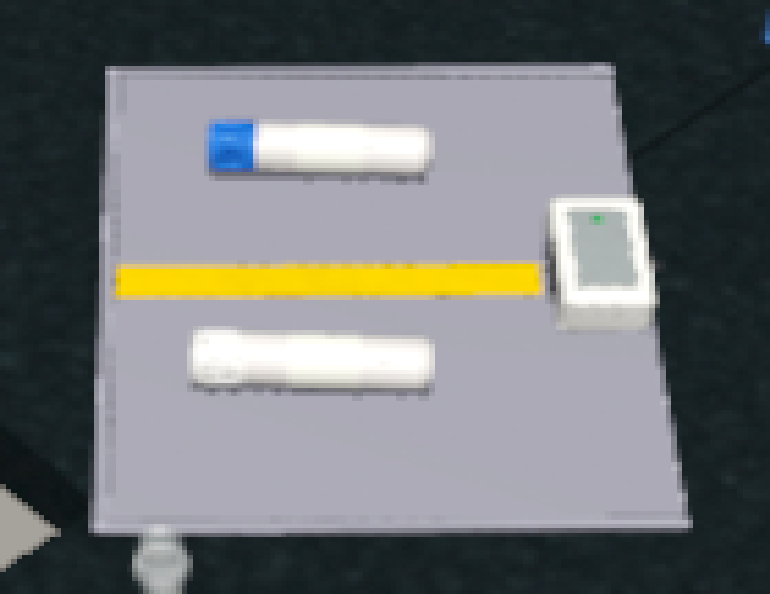

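View pics/scene0z.png

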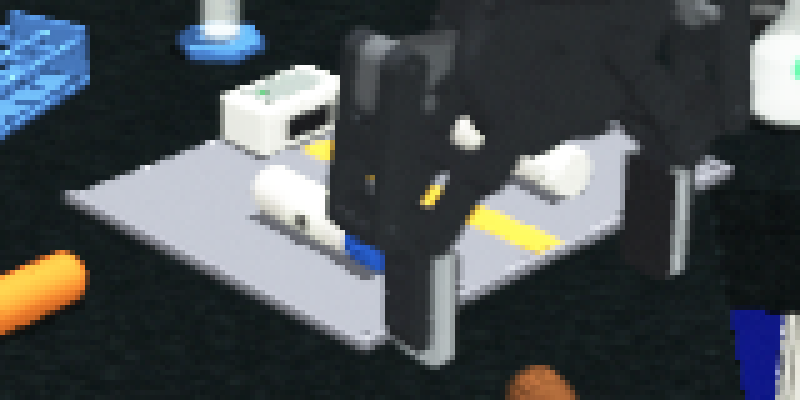

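```bash
cat > m.py <<'E'
from h import *
def ends(m):
    ys,xs=np.nonzero(m); p=np.c_[xs,ys].astype(float); c=p.mean(0)
    w,V=np.linalg.eigh(np.cov((p-c).T)); a=V[:,1]*np.sign(V[0,1]) ; t=(p-c)@a
    lo,hi=np.percentile(t,0.5)-.4,np.percentile(t,99.5)+.4
    return c+a*lo,c+a*hi,c
def line(img,C):
    h=cv2.cvtColor(img,cv2.COLOR_BGR2HSV)
    m=big((h[...,0]>20)&(h[...,0]<35)&(h[...,1]>180)&(h[...,2]>120)); e=ends(m)
    return plane(C,np.array(e),0.004),e
E
python3 - <<'E'
from m import *
C=cam("side"); im=cv2.imread("pics/side0.png")
L,e=line(im,C); print("line",L.round(4),np.round(e,1))
h=cv2.cvtColor(im,cv2.COLOR_BGR2HSV)
z=np.zeros(im.shape[:2],bool)
def roi(m,x0,y0,x1,y1):
    q=z.copy();q[y0:y1,x0:x1]=m[y0:y1,x0:x1];return q
tube=(h[...,2]>200)&(h[...,1]<25)|((h[...,0]>100)&(h[...,0]<115)&(h[...,1]>150)&(h[...,2]>100))
for r in((312,212,365,245),(308,262,365,290)):
    m=big(roi(tube,*r)); e=ends(m); print(np.round(e,1)); P=plane(C,np.array(e),0.018);print(P.round(4),np.linalg.norm(P[1]-P[0]), m.sum())
co=[(280+u/5.5,195+v/4.4) for u,v in((107,66),(613,66),(92,530),(690,526))]
P=plane(C,co,0.004);print(P.round(4), np.linalg.norm(P[1]-P[0]),np.linalg.norm(P[2]-P[0]),np.linalg.norm(P[3]-P[2]))
d=L[1]-L[0];print("line yaw",np.arctan2(d[1],d[0]),np.linalg.norm(d))
E
```

```text
line [[0.4461 0.1358 0.004 ]
 [0.6278 0.0979 0.004 ]
 [0.5384 0.1166 0.004 ]] [[300.6 258.7]
 [377.4 257.8]
 [339.6 258.2]]
[[326.5 226.9]
 [358.  228.2]
 [341.9 227.5]]
[[0.5263 0.2057 0.018 ]
 [0.6023 0.1848 0.018 ]
 [0.5635 0.1955 0.018 ]] 0.07882334498430829 292
[[313.7 274.8]
 [358.4 276.6]
 [335.5 275.7]]
[[0.466  0.0764 0.018 ]
 [0.5658 0.049  0.018 ]
 [0.5148 0.063  0.018 ]] 0.10355819148987429 486
[[ 0.4721  0.2859  0.004 ]
 [ 0.7077  0.2334  0.004 ]
 [ 0.4094 -0.0091  0.004 ]
 [ 0.6446 -0.0594  0.004 ]] 0.24137965062558425 0.3016590695519424 0.2405247377874507
line yaw -0.20558459192261003 0.18560051365990687
```

```bash
cat > go.py <<'E'
from h import *
def rel(target,yaw_x=None):
    s=state();Rm=q2R(s["tool_rot"]);p=s["tool_pos"]
    print("t",s["time"].__round__(2),"tcp",p.round(4),"F",s["contact_force"].round(2),"w",round(s["gripper_width"],3))
    print("linear",(Rm.T@(np.array(target)-p)).round(4))
    if yaw_x is not None:
        x=np.array([np.cos(yaw_x),np.sin(yaw_x),0]);z=np.array([0,0,-1.]);Rt=np.c_[x,np.cross(z,x),z]
        print("rot",R.from_matrix(Rm.T@Rt).as_rotvec(degrees=True).round(2))
E
python3 - <<'E'
from go import *
C=cam("side")
print(plane(C,[(388,148),(428,185),(449,285),(390,268)],0).round(3))
rel([.57,.27,.23],-.21-np.pi/2)
E
```

```text
[[ 0.773  0.466  0.   ]
 [ 0.835  0.3    0.   ]
 [ 0.769 -0.008  0.   ]
 [ 0.65   0.066 -0.   ]]
t 0.15 tcp [0.2051 0.5899 0.2303] F [ 0.17  0.51 -0.22] w 1.0
linear [-0.4497 -0.1822  0.0005]
rot [-6.000e-02 -9.000e-02 -9.715e+01]
```

{"fn": "apply_moves", "kwargs": {
  "commands": [
    {"linear":[-0.035,-0.014,0],"delta_rot":[0,0,-8],"fingers":120},
    {"linear":[-0.07,-0.028,0],"delta_rot":[0,0,-16],"fingers":120},
    {"linear":[-0.105,-0.042,0],"delta_rot":[0,0,-24],"fingers":120},
    {"linear":[-0.14,-0.057,0],"delta_rot":[0,0,-32],"fingers":120},
    {"linear":[-0.175,-0.071,0],"delta_rot":[0,0,-40],"fingers":120},
    {"linear":[-0.21,-0.085,0],"delta_rot":[0,0,-48],"fingers":120},
    {"linear":[-0.245,-0.099,0],"delta_rot":[0,0,-56],"fingers":120},
    {"linear":[-0.28,-0.113,0],"delta_rot":[0,0,-64],"fingers":120}
  ]
}}

```text
time: 0.95
tool_pos: [0.4335, 0.3903, 0.231]
tool_rot: [-0.0, -0.384, 0.923, -0.0]
contact_force: [0.9, -0.6, 0.2]
gripper_width: 0.529
```

Run:
```python
from go import *
rel([.57,.27,.23],-.21-np.pi/2)
print(state()["joint_pos"])
```

```text
t 0.95 tcp [0.4335 0.3903 0.231 ] F [ 0.92 -0.64  0.18] w 0.529
linear [-0.011  -0.1816  0.0009]
rot [ 1.000e-02 -2.000e-02 -3.282e+01]
[ 6.05408259e-01 -4.52699670e-02  1.71169863e+00  6.76680726e-05
  1.47557027e+00 -1.75334772e+00]
```

{"fn": "apply_moves", "kwargs": {
  "commands": [
    {"linear":[-0.002,-0.03,0],"delta_rot":[0,0,-6],"fingers":120},
    {"linear":[-0.004,-0.06,0],"delta_rot":[0,0,-12],"fingers":120},
    {"linear":[-0.006,-0.09,0],"delta_rot":[0,0,-18],"fingers":120},
    {"linear":[-0.008,-0.12,0],"delta_rot":[0,0,-24],"fingers":120},
    {"linear":[-0.01,-0.15,0],"delta_rot":[0,0,-30],"fingers":120},
    {"linear":[-0.011,-0.18,0],"delta_rot":[0,0,-33],"fingers":120},
    {"linear":[-0.011,-0.18,0],"delta_rot":[0,0,-33],"fingers":120},
    {"linear":[-0.011,-0.18,0],"delta_rot":[0,0,-33],"fingers":120}
  ]
}}

```text
time: 1.75
tool_pos: [0.5673, 0.2712, 0.2307]
tool_rot: [-0.0, -0.627, 0.779, 0.0]
contact_force: [-0.1, 0.6, -0.6]
gripper_width: 0.531
```

Run:
```python
from go import *
rel([.57,.27,.23],-.21-np.pi/2)
print(state()["joint_pos"].round(3))
import pickle
s=state();pickle.dump(s,open("s1.pkl","wb"))
for n in("wrist","scene","side"): cv2.imwrite(f"pics/{n}1.png",eyes.grab_frame(n)[:,:,::-1])
im=cv2.imread("pics/scene1.png")
cv2.imwrite("pics/scene1z.png",cv2.resize(im[170:250,260:420],None,fx=5,fy=5,interpolation=cv2.INTER_NEAREST))
```

```text
t 1.75 tcp [0.5673 0.2712 0.2307] F [-0.05  0.59 -0.59] w 0.531
linear [ 0.0006 -0.0029  0.0007]
rot [ 0.07 -0.01 -0.25]
[ 0.328  0.063  1.603  0.     1.477 -2.6  ]
```

View pics/wrist1.png

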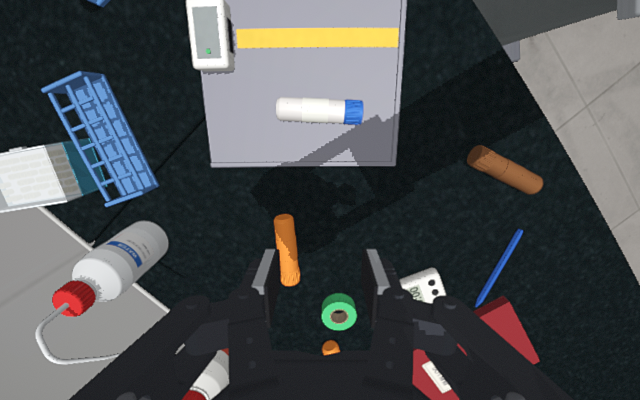

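View pics/scene1z.png

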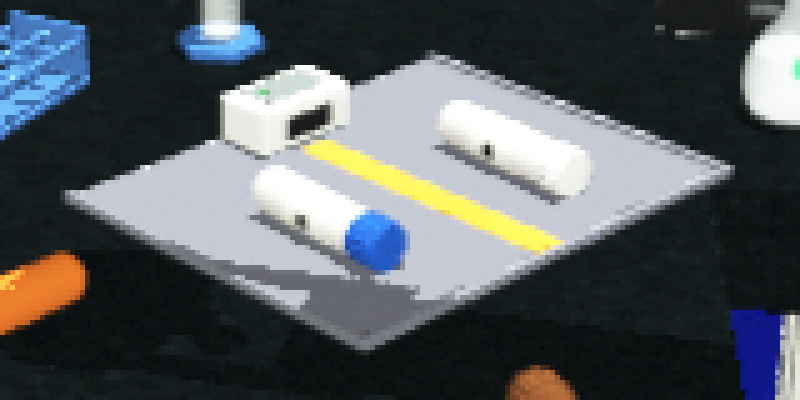

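The wrist view shows the tube from foot (277,108) to cap (363,113), and the line at row 38 across columns 236–399. I'll measure the tube by intersecting the wrist and side views.

```bash
cat >> m.py <<'E'
def tubemask(img,roi):
    h=cv2.cvtColor(img,cv2.COLOR_BGR2HSV).astype(int)
    t=(h[...,2]>190)&(h[...,1]<22)|((h[...,0]>98)&(h[...,0]<122)&(h[...,1]>110)&(h[...,2]>60))
    q=np.zeros(t.shape,np.uint8);x0,y0,x1,y1=roi;q[y0:y1,x0:x1]=t[y0:y1,x0:x1]
    q=cv2.morphologyEx(q,cv2.MORPH_CLOSE,np.ones((3,3),np.uint8));return big(q)
def frame(P0,P1):
    d=P1-P0;d=d[:2]/np.linalg.norm(d[:2]);return d,np.array([-d[1],d[0]])
E
python3 - <<'E'
from m import *
import pickle
s=pickle.load(open("s1.pkl","rb"))
Cw=cam("wrist",s);Cs=cam("side")
w=cv2.imread("pics/wrist1.png");sd=cv2.imread("pics/side1.png")
def rep(im,C,roi,name):
    L,e=line(im,C);o=np.argsort(L[:2,0]);L=L[o]
    mid=L.mean(0);d,n=frame(L[0],L[1]);print(name,"line",L[:2].round(4).tolist(),"yaw",np.arctan2(d[1],d[0]).round(3),"len",np.linalg.norm(L[1]-L[0]))
    m=tubemask(im,roi);te=np.array(ends(m));P=plane(C,te,.018);o=np.argsort(P[:2,0]);P2=P[o]
    t,_=frame(P2[0],P2[1]);c=P2.mean(0)
    print(" tube",te.round(1).tolist(),P2.round(4).tolist(),"yaw",np.arctan2(t[1],t[0]).round(3),"len",np.linalg.norm(P2[1]-P2[0]).round(4),"c",c.round(4),"along,off",((c-mid)[:2]@d).round(4),((c-mid)[:2]@n).round(4))
    return te,o,np.array(e)
a=rep(w,Cw,(260,85,380,135),"wrist")
b=rep(sd,Cs,(312,212,365,245),"side")
for i in(0,1): print(tri(Cw,a[0][a[1][i]],Cs,b[0][b[1][i]]).round(4))
print("line",tri(Cw,a[2][1],Cs,b[2][0]).round(4),tri(Cw,a[2][0],Cs,b[2][1]).round(4),tri(Cw,a[2][0],Cs,b[2][0]).round(4),tri(Cw,a[2][1],Cs,b[2][1]).round(4))
E
```

```text
Traceback (most recent call last):
  File "m.py", line 9, in line
    m=big((h[...,0]>20)&(h[...,0]<35)&(h[...,1]>180)&(h[...,2]>120)); e=ends(m)
  File "h.py", line 29, in big
    return l==i[k]
              ~^^^
IndexError: index 0 is out of bounds for axis 0 with size 0
```

```bash
sed -i 's/>180)&(h\[...,2\]>120)/>110)\&(h[...,2]>120)/' m.py
cat > r.py <<'E'
from m import *
def rep(im,C,roi,name):
    L,e=line(im,C);o=np.argsort(L[:2,0]);L=L[:2][o]
    mid=L.mean(0);d,n=frame(L[0],L[1]);print(name,"line",L[:2].round(4).tolist(),"mid",mid.round(4),"yaw",np.arctan2(d[1],d[0]).round(3),"len",np.linalg.norm(L[1]-L[0]).round(4))
    m=tubemask(im,roi);te=np.array(ends(m));P=plane(C,te,.018);o2=np.argsort(P[:2,0]);P2=P[:2][o2]
    t,_=frame(P2[0],P2[1]);c=P2.mean(0)
    print(" tube",te.round(1).tolist(),P2.round(4).tolist(),"yaw",np.arctan2(t[1],t[0]).round(3),"len",np.linalg.norm(P2[1]-P2[0]).round(4),"c",c.round(4),"along,off",((c-mid)[:2]@d).round(4),((c-mid)[:2]@n).round(4))
    return te[:2][o2],np.array(e)[:2][o]
E
python3 - <<'E'
from r import *
import pickle
s=pickle.load(open("s1.pkl","rb"))
Cw=cam("wrist",s);Cs=cam("side")
w=cv2.imread("pics/wrist1.png");sd=cv2.imread("pics/side1.png")
a=rep(w,Cw,(260,85,380,135),"wrist")
b=rep(sd,Cs,(312,212,365,245),"side")
for k in(0,1):
  for i in(0,1): print(tri(Cw,a[k][i],Cs,b[k][i]).round(4))
E
```

```text
wrist line [[0.4448, 0.1333, 0.004], [0.6256, 0.0949, 0.004]] mid [0.5352 0.1141 0.004 ] yaw -0.209 len 0.1848
 tube [[276.0, 106.3], [376.7, 115.3], [322.2, 110.4]] [[0.4847, 0.214, 0.018], [0.5988, 0.1787, 0.018]] yaw -0.299 len 0.1195 c [0.5418 0.1964 0.018 ] along,off -0.0106 0.0818
side line [[0.4464, 0.1372, 0.004], [0.6277, 0.0976, 0.004]] mid [0.5371 0.1174 0.004 ] yaw -0.215 len 0.1856
 tube [[317.6, 227.0], [358.4, 227.7], [337.3, 227.3]] [[0.5044, 0.2103, 0.018], [0.6038, 0.186, 0.018]] yaw -0.24 len 0.1024 c [0.5541 0.1982 0.018 ] along,off -0.0006 0.0825
[0.4949 0.2092 0.0268]
[0.5993 0.1788 0.0281]
[0.4461 0.1341 0.0087]
[0.6259 0.0956 0.0071]
```

```bash
sed -i 's/h\[...,1\]>110)&(h\[...,2\]>60)/h[...,1]>150)\&(h[...,2]>60)/' m.py
python3 - <<'E'
from r import *
import pickle
s=pickle.load(open("s1.pkl","rb"))
Cw=cam("wrist",s);Cs=cam("side")
w=cv2.imread("pics/wrist1.png");sd=cv2.imread("pics/side1.png")
a=rep(w,Cw,(260,85,380,135),"wrist")
b=rep(sd,Cs,(312,212,365,245),"side")
for k in(0,1):
  for i in(0,1): print(tri(Cw,a[k][i],Cs,b[k][i]).round(4))
m=tubemask(w,(260,85,380,135));v=w.copy();v[m]=(0,0,255)
h=np.hstack([w[60:160,250:400],v[60:160,250:400]]);cv2.imwrite("pics/mask1.png",cv2.resize(h,None,fx=2.6,fy=2.6,interpolation=0))
E
```

```text
wrist line [[0.4448, 0.1333, 0.004], [0.6256, 0.0949, 0.004]] mid [0.5352 0.1141 0.004 ] yaw -0.209 len 0.1848
 tube [[276.0, 106.3], [376.8, 115.3], [322.0, 110.4]] [[0.4846, 0.214, 0.018], [0.5989, 0.1787, 0.018]] yaw -0.299 len 0.1195 c [0.5417 0.1964 0.018 ] along,off -0.0107 0.0818
side line [[0.4464, 0.1372, 0.004], [0.6277, 0.0976, 0.004]] mid [0.5371 0.1174 0.004 ] yaw -0.215 len 0.1856
 tube [[317.6, 227.0], [358.4, 227.7], [337.8, 227.4]] [[0.5043, 0.2102, 0.018], [0.6038, 0.186, 0.018]] yaw -0.239 len 0.1024 c [0.5541 0.1981 0.018 ] along,off -0.0006 0.0825
[0.4949 0.2091 0.0268]
[0.5993 0.1788 0.0281]
[0.4461 0.1341 0.0087]
[0.6259 0.0956 0.0071]
```

View pics/mask1.png

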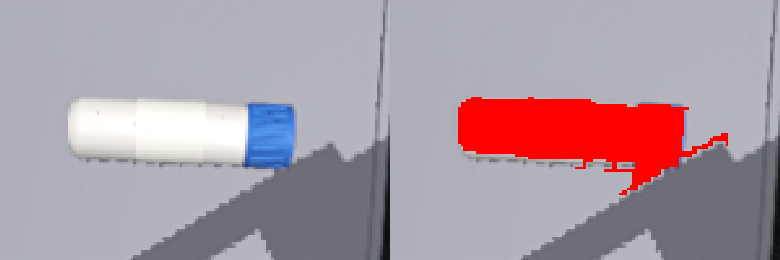

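Run:
```python
from r import *
import pickle
s=pickle.load(open("s1.pkl","rb"))
Cw=cam("wrist",s);Cs=cam("side")
e=[(363.8,112.3),(276.2,108.8)]
P=plane(Cw,e,.018);d=P[1]-P[0];c=P.mean(0);print(P.round(4),np.arctan2(d[1],d[0]),np.linalg.norm(d))
l=np.array([.5352,.1141]);u=np.array([np.cos(.21),-np.sin(.21)]);n=np.array([-u[1],u[0]])
print("center",c,"along,off",(c[:2]-l)@u,(c[:2]-l)@n)
print([tri(Cw,e[i],Cs,[(317.6,228),(358.4,228.7)][i]).round(4) for i in(0,1)])
# place: finger start point
```

```text
[[0.4992 0.2074 0.018 ]
 [0.5993 0.1815 0.018 ]] -0.2533015270358512 0.10344209313110568
center [0.54923035 0.19444923 0.018     ] along,off -0.003027479496515613 0.08150879206704335
[array([0.5015, 0.2065, 0.0205]), array([0.6006, 0.1813, 0.0203])]
```

Run:
```python
from go import *
l=np.array([.536,.1155]);u=np.array([np.cos(.211),-np.sin(.211)]);n=np.array([-u[1],u[0]])
t=l-.002*u+.121*n;print(t);rel([*t,.04],-.211-np.pi/2)
```

```text
[0.55938633 0.23423533]
t 1.9 tcp [0.5666 0.2723 0.2311] F [-0.26  0.69  0.68] w 0.536
linear [ 0.0388 -0.001   0.1911]
rot [ 0.03 -0.   -0.05]
```

{"fn": "apply_moves", "kwargs": {
  "commands": [
    {"linear":[0.007,0,0.035],"delta_rot":[0,0,0],"fingers":120},
    {"linear":[0.015,0,0.07],"delta_rot":[0,0,0],"fingers":120},
    {"linear":[0.022,-0.001,0.105],"delta_rot":[0,0,0],"fingers":120},
    {"linear":[0.03,-0.001,0.14],"delta_rot":[0,0,0],"fingers":120},
    {"linear":[0.037,-0.001,0.165],"delta_rot":[0,0,0],"fingers":120},
    {"linear":[0.039,-0.001,0.185],"delta_rot":[0,0,0],"fingers":120},
    {"linear":[0.039,-0.001,0.191],"delta_rot":[0,0,0],"fingers":120},
    {"linear":[0.039,-0.001,0.191],"delta_rot":[0,0,0],"fingers":120}
  ]
}}

```text
time: 2.7
tool_pos: [0.559, 0.2338, 0.0395]
tool_rot: [-0.001, -0.628, 0.778, 0.0]
contact_force: [0.4, 0.1, 0.2]
gripper_width: 0.526
```

Run:
```python
from go import *
rel([.5594,.2342,.011],-.211-np.pi/2)
for n in("wrist","scene","side"): cv2.imwrite(f"pics/{n}2.png",eyes.grab_frame(n)[:,:,::-1])
im=cv2.imread("pics/scene2.png")
cv2.imwrite("pics/scene2z.png",cv2.resize(im[130:250,260:420],None,fx=5,fy=5,interpolation=cv2.INTER_NEAREST))
```

```text
t 2.7 tcp [0.559  0.2338 0.0395] F [0.36 0.12 0.24] w 0.526
linear [-0.0005 -0.0003  0.0285]
rot [ 0.1  -0.04 -0.04]
```

View pics/wrist2.png

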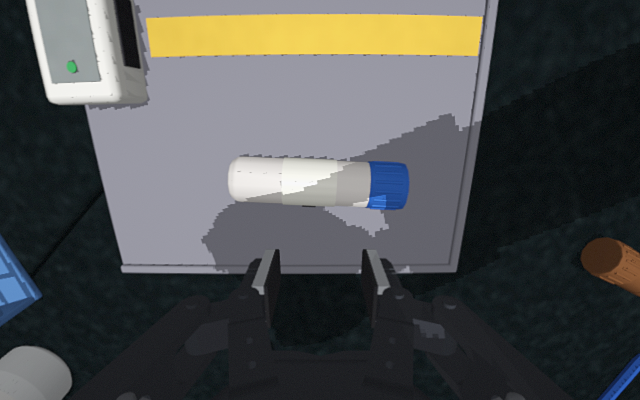

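View pics/scene2z.png

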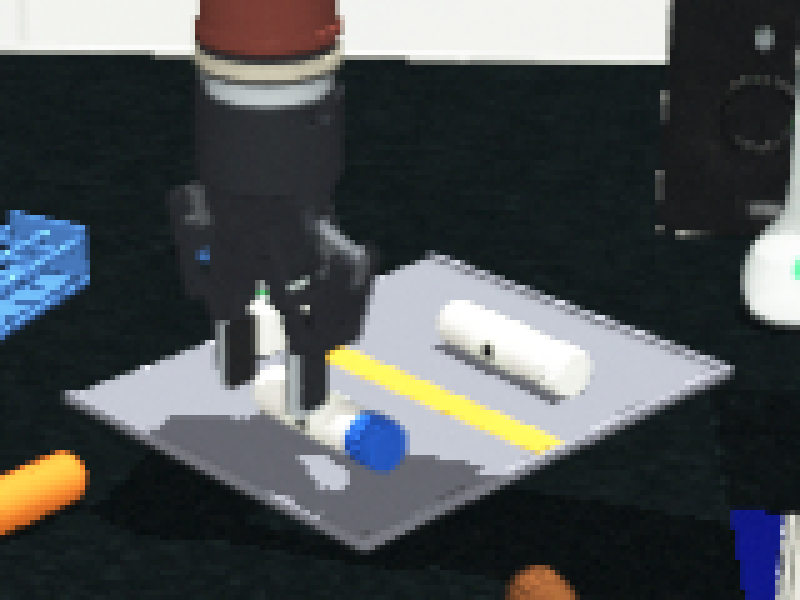

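The wrist view shows both fingertips (columns ~255–275 and 365–390, row ~250) behind the tube (columns 228–409, lower edge row ~208) and within its length. I'll descend vertically.

{"fn": "apply_moves", "kwargs": {
  "commands": [
    {"linear":[0,0,0.008],"delta_rot":[0,0,0],"fingers":120},
    {"linear":[0,0,0.016],"delta_rot":[0,0,0],"fingers":120},
    {"linear":[0,0,0.023],"delta_rot":[0,0,0],"fingers":120},
    {"linear":[0,0,0.028],"delta_rot":[0,0,0],"fingers":120},
    {"linear":[0,0,0.028],"delta_rot":[0,0,0],"fingers":120},
    {"linear":[0.002,0,0.028],"delta_rot":[0,0,0],"fingers":120},
    {"linear":[0.005,0,0.028],"delta_rot":[0,0,0],"fingers":120},
    {"linear":[0.008,0,0.028],"delta_rot":[0,0,0],"fingers":120}
  ]
}}

```text
time: 3.65
tool_pos: [0.5587, 0.2253, 0.0127]
tool_rot: [0.0, -0.628, 0.778, -0.0]
contact_force: [0.0, 1.0, 0.0]
gripper_width: 0.527
```

Run:
```python
from go import *
rel([.5594,.2342,.011],-.211-np.pi/2)
for n in("wrist","scene","side"): cv2.imwrite(f"pics/{n}3.png",eyes.grab_frame(n)[:,:,::-1])
im=cv2.imread("pics/scene3.png")
cv2.imwrite("pics/scene3z.png",cv2.resize(im[130:250,260:420],None,fx=5,fy=5,interpolation=cv2.INTER_NEAREST))
```

```text
t 3.65 tcp [0.5587 0.2253 0.0127] F [0.02 1.03 0.01] w 0.527
linear [-0.0089  0.0012  0.0017]
rot [-0.04  0.02 -0.09]
```

View pics/wrist3.png

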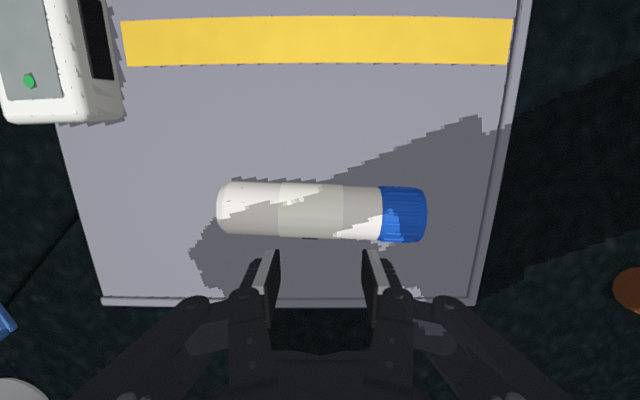

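View pics/scene3z.png

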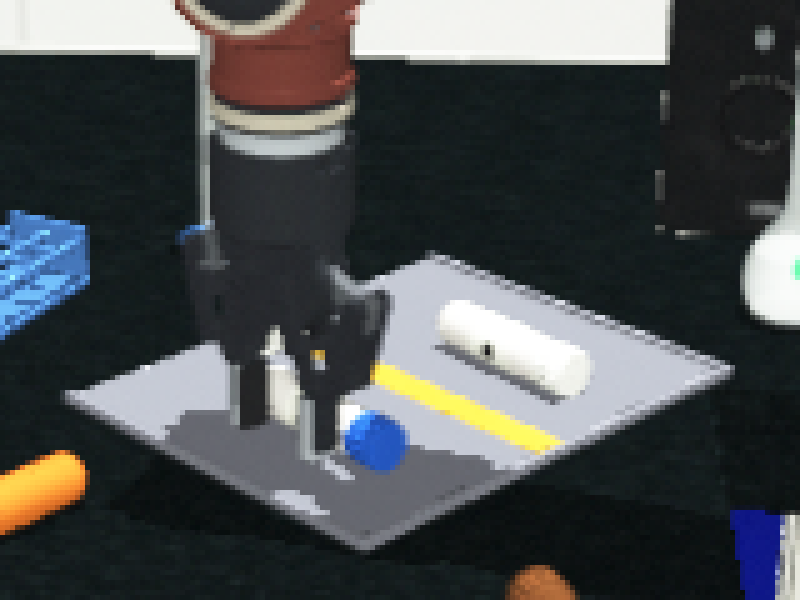

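Fingertips are down beside the tube with about 5 mm of gap and nothing touched. I'll start the slow level push along tool +x.

{"fn": "apply_moves", "kwargs": {
  "commands": [
    {"linear":[0.003,0,0],"delta_rot":[0,0,0],"fingers":120},
    {"linear":[0.006,0,0],"delta_rot":[0,0,0],"fingers":120},
    {"linear":[0.009,0,0],"delta_rot":[0,0,0],"fingers":120},
    {"linear":[0.012,0,0],"delta_rot":[0,0,0],"fingers":120},
    {"linear":[0.015,0,0],"delta_rot":[0,0,0],"fingers":120},
    {"linear":[0.018,0,0],"delta_rot":[0,0,0],"fingers":120},
    {"linear":[0.021,0,0],"delta_rot":[0,0,0],"fingers":120},
    {"linear":[0.024,0,0],"delta_rot":[0,0,0],"fingers":120}
  ]
}}

```text
time: 4.6
tool_pos: [0.5533, 0.2018, 0.0123]
tool_rot: [0.0, -0.628, 0.778, -0.0]
contact_force: [-0.2, 0.0, 0.2]
gripper_width: 0.528
```

```bash
cat > snap.py <<'E'
import sys
from go import *
k=sys.argv[1]
s=state();p=s["tool_pos"];l=np.array([.536,.1155]);u=np.array([np.cos(.211),-np.sin(.211)]);n=np.array([-u[1],u[0]])
print("t",s["time"],p.round(4),"along,off",((p[:2]-l)@u).round(4),((p[:2]-l)@n).round(4),"F",s["contact_force"].round(2))
fs=[eyes.grab_frame(x)[:,:,::-1] for x in("wrist","scene")]
cv2.imwrite(f"pics/w{k}.png",fs[0])
cv2.imwrite(f"pics/v{k}.png",np.vstack([fs[0],cv2.resize(fs[1][160:250,260:420],(355,200),interpolation=0) if 0 else cv2.copyMakeBorder(cv2.resize(fs[1][170:250,260:420],(400,200),interpolation=0),0,0,0,240,cv2.BORDER_CONSTANT)]))
E
python3 snap.py 4
```

```text
t 4.6 [0.5533 0.2018 0.0123] along,off -0.0011 0.088 F [-0.24  0.01  0.25]
```

View pics/v4.png

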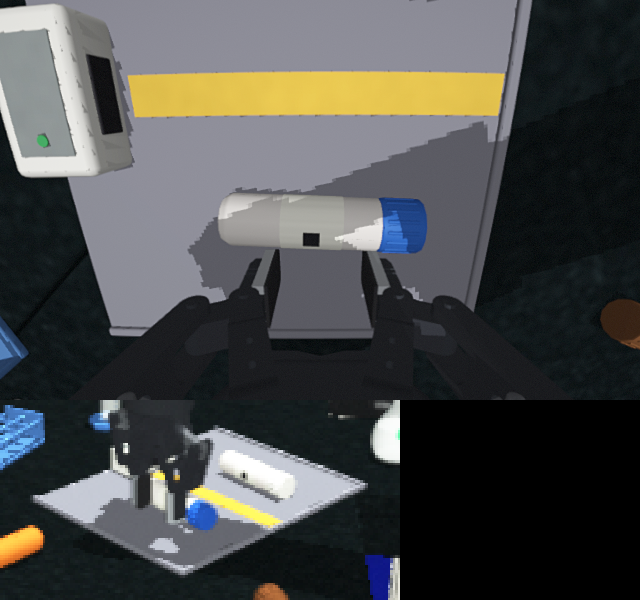

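The tube is rolling: its dark mark at (311,240) has come up onto the top side. I'll keep going.

{"fn": "apply_moves", "kwargs": {
  "commands": [
    {"linear":[0.003,0,0],"delta_rot":[0,0,0],"fingers":120},
    {"linear":[0.006,0,0],"delta_rot":[0,0,0],"fingers":120},
    {"linear":[0.009,0,0],"delta_rot":[0,0,0],"fingers":120},
    {"linear":[0.012,0,0],"delta_rot":[0,0,0],"fingers":120},
    {"linear":[0.015,0,0],"delta_rot":[0,0,0],"fingers":120},
    {"linear":[0.018,0,0],"delta_rot":[0,0,0],"fingers":120},
    {"linear":[0.021,0,0],"delta_rot":[0,0,0],"fingers":120},
    {"linear":[0.024,0,0],"delta_rot":[0,0,0],"fingers":120}
  ]
}}

```text
time: 5.5
tool_pos: [0.5482, 0.1783, 0.0123]
tool_rot: [-0.0, -0.628, 0.778, -0.0]
contact_force: [-0.2, -1.2, 0.8]
gripper_width: 0.529
```

```bash
python3 snap.py 5
```

```text
t 5.5 [0.5482 0.1783 0.0123] along,off -0.0012 0.064 F [-0.18 -1.18  0.84]
```

View pics/v5.png

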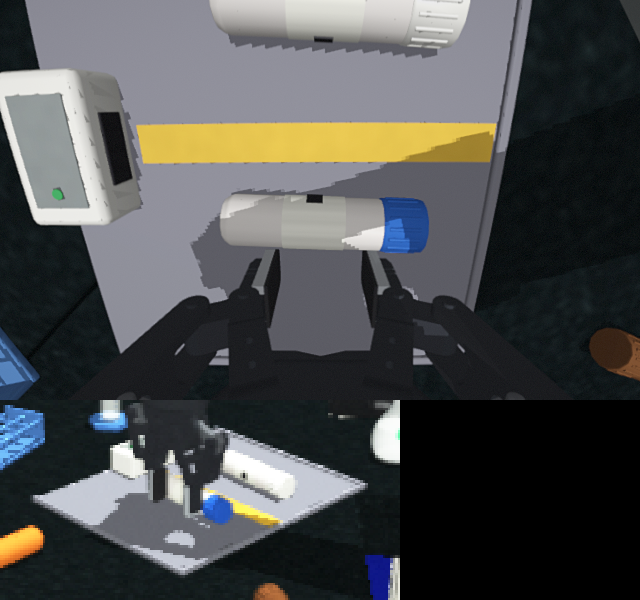

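The tube keeps rolling: the mark moved from row 240 to row 199. One more stretch, then I'll measure.

{"fn": "apply_moves", "kwargs": {
  "commands": [
    {"linear":[0.003,0,0],"delta_rot":[0,0,0],"fingers":120},
    {"linear":[0.006,0,0],"delta_rot":[0,0,0],"fingers":120},
    {"linear":[0.009,0,0],"delta_rot":[0,0,0],"fingers":120},
    {"linear":[0.012,0,0],"delta_rot":[0,0,0],"fingers":120},
    {"linear":[0.015,0,0],"delta_rot":[0,0,0],"fingers":120},
    {"linear":[0.018,0,0],"delta_rot":[0,0,0],"fingers":120},
    {"linear":[0.021,0,0],"delta_rot":[0,0,0],"fingers":120},
    {"linear":[0.023,0,0],"delta_rot":[0,0,0],"fingers":120}
  ]
}}

```text
time: 6.4
tool_pos: [0.5434, 0.1558, 0.0123]
tool_rot: [0.0, -0.628, 0.778, -0.0]
contact_force: [-0.3, 0.6, -0.9]
gripper_width: 0.531
```

```bash
python3 snap.py 6
```

```text
t 6.4 [0.5434 0.1558 0.0123] along,off -0.0012 0.0409 F [-0.33  0.57 -0.88]
```

View pics/v6.png

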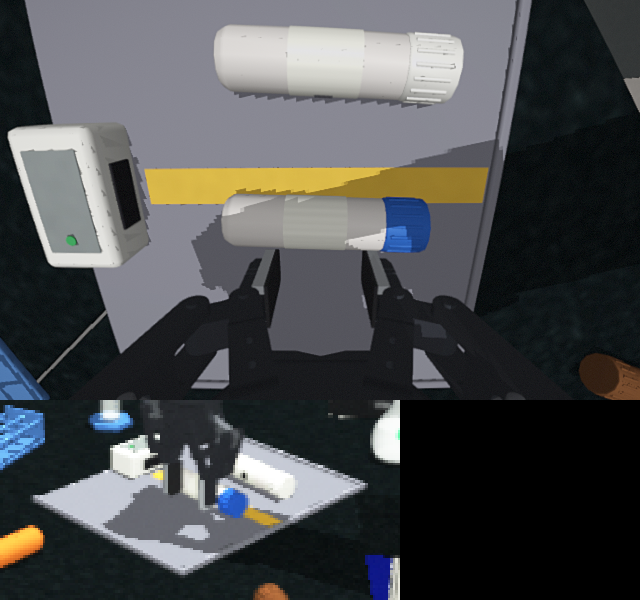

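```bash
cat > q.py <<'E'
from go import *
def q(tube,ln):
    s=state();C=cam("wrist",s)
    L=plane(C,ln,.004);P=plane(C,tube,.018);P=P[np.argsort(P[:,0])];L=L[np.argsort(L[:,0])]
    d=L[1]-L[0];yl=np.arctan2(d[1],d[0]);u=d[:2]/np.hypot(*d[:2]);n=np.array([-u[1],u[0]]);t=P[1]-P[0];m=L.mean(0)[:2];c=P.mean(0)[:2]
    print("line",L.round(4).tolist(),yl.round(4),"len",np.linalg.norm(d).round(4),"tube",P.round(4).tolist(),"len",np.linalg.norm(t).round(4),"rel yaw",(np.arctan2(t[1],t[0])-yl).round(4),"along,off",((c-m)@u).round(4),((c-m)@n).round(4),"ends off",[((p[:2]-m)@n).round(4) for p in P],"tcp off",((s["tool_pos"][:2]-m)@n).round(4))
E
python3 - <<'E'
from q import *
q([(431.5,224.5),(221.5,220)],[(148,187),(487,185.5)])
print(state()["joint_pos"])
E
python3 -c "
import cv2;i=cv2.imread('pics/w6.png');cv2.imwrite('pics/w6z.png',cv2.resize(i[150:270,130:510],None,fx=2.1,fy=2.1))"
```

```text
line [[0.4438, 0.1337, 0.004], [0.6258, 0.0951, 0.004]] -0.2091 len 0.1861 tube [[0.4807, 0.1433, 0.018], [0.5857, 0.1179, 0.018]] len 0.108 rel yaw -0.0279 along,off -0.005 0.0155 ends off [np.float64(0.017), np.float64(0.014)] tcp off 0.0422
[ 1.47606713e-01  1.51811896e-01  1.90137115e+00 -2.06371515e-05
  1.08850903e+00 -2.78101749e+00]
```

View pics/w6z.png

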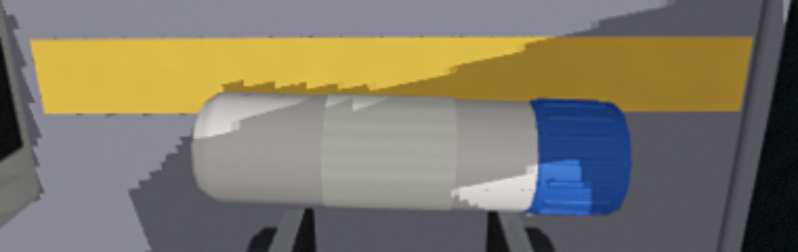

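The tube is about 15.5 mm short of the line and about 0.025 rad off in yaw, with the cap lagging. I'll turn the tool slightly so the cap-side finger leads, and push more slowly.

{"fn": "apply_moves", "kwargs": {
  "commands": [
    {"linear":[0.0015,0,0],"delta_rot":[0,0,-0.5],"fingers":120},
    {"linear":[0.003,0,0],"delta_rot":[0,0,-1],"fingers":120},
    {"linear":[0.0045,0,0],"delta_rot":[0,0,-1.5],"fingers":120},
    {"linear":[0.006,0,0],"delta_rot":[0,0,-1.5],"fingers":120},
    {"linear":[0.0075,0,0],"delta_rot":[0,0,-1.5],"fingers":120},
    {"linear":[0.009,0,0],"delta_rot":[0,0,-1.5],"fingers":120},
    {"linear":[0.0105,0,0],"delta_rot":[0,0,-1.5],"fingers":120},
    {"linear":[0.012,0,0],"delta_rot":[0,0,-1.5],"fingers":120}
  ]
}}

```text
time: 7.3
tool_pos: [0.5408, 0.1442, 0.0123]
tool_rot: [-0.0, -0.638, 0.77, 0.0]
contact_force: [-0.4, 0.8, -0.7]
gripper_width: 0.531
```

```bash
python3 snap.py 7; python3 -c "
import cv2;i=cv2.imread('pics/w7.png');cv2.imwrite('pics/w7z.png',cv2.resize(i[150:270,120:520],None,fx=2,fy=2))"
```

```text
t 7.3 [0.5408 0.1442 0.0123] along,off -0.0013 0.0291 F [-0.37  0.76 -0.72]
```

View pics/w7z.png

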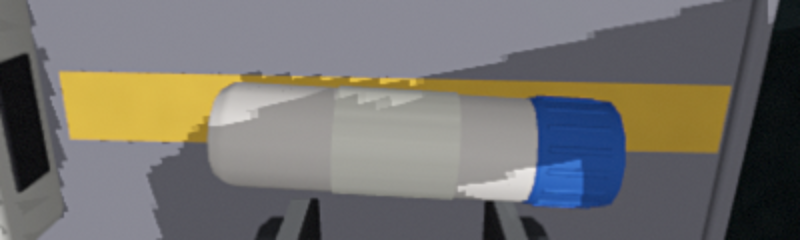

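Run:
```python
from q import *
q([(433,226),(224,216.5)],[(152,203),(483,209)])
```

```text
line [[0.4442, 0.133, 0.004], [0.6261, 0.0949, 0.004]] -0.2065 len 0.1858 tube [[0.4778, 0.131, 0.018], [0.5823, 0.1058, 0.018]] len 0.1075 rel yaw -0.03 along,off -0.0059 0.0033 ends off [np.float64(0.0049), np.float64(0.0017)] tcp off 0.0307
```

Now 3.3 mm off the line with about −0.03 rad of yaw, mostly on the cap end. I'll give the cap side a small slow nudge.

{"fn": "apply_moves", "kwargs": {
  "commands": [
    {"linear":[0.0003,0,0],"delta_rot":[0,0,-0.5],"fingers":120},
    {"linear":[0.0006,0,0],"delta_rot":[0,0,-1],"fingers":120},
    {"linear":[0.001,0,0],"delta_rot":[0,0,-1.5],"fingers":120},
    {"linear":[0.0014,0,0],"delta_rot":[0,0,-2],"fingers":120},
    {"linear":[0.0018,0,0],"delta_rot":[0,0,-2.5],"fingers":120},
    {"linear":[0.0022,0,0],"delta_rot":[0,0,-3],"fingers":120},
    {"linear":[0.0026,0,0],"delta_rot":[0,0,-3.5],"fingers":120},
    {"linear":[0.003,0,0],"delta_rot":[0,0,-4],"fingers":120}
  ]
}}

```text
time: 8.2
tool_pos: [0.5403, 0.1413, 0.0123]
tool_rot: [0.0, -0.665, 0.747, -0.0]
contact_force: [-0.2, 0.8, 0.7]
gripper_width: 0.525
```

```bash
python3 snap.py 8; python3 -c "
import cv2;i=cv2.imread('pics/w8.png');cv2.imwrite('pics/w8z.png',cv2.resize(i[150:270,120:520],None,fx=2,fy=2))"
```

```text
t 8.2 [0.5403 0.1413 0.0123] along,off -0.0012 0.0262 F [-0.17  0.79  0.68]
```

View pics/w8z.png

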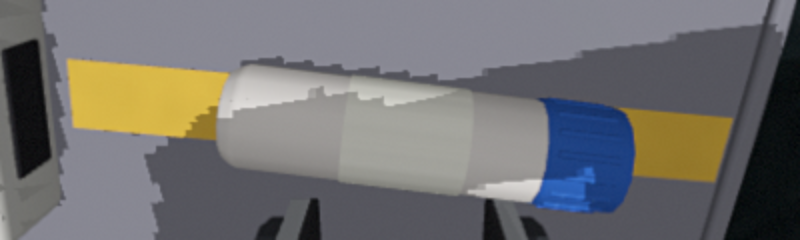

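Run:
```python
from q import *
q([(437,228.5),(228.5,208)],[(155,197),(482,225)])
```

```text
line [[0.4446, 0.1334, 0.004], [0.6261, 0.0951, 0.004]] -0.2081 len 0.1854 tube [[0.4762, 0.1256, 0.018], [0.5811, 0.1019, 0.018]] len 0.1075 rel yaw -0.0144 along,off -0.0064 -0.0019 ends off [np.float64(-0.0011), np.float64(-0.0027)] tcp off 0.0275
```

Now about −2 mm off and −0.014 rad. I'll back straight off, rise, and check from clear views.

{"fn": "apply_moves", "kwargs": {
  "commands": [
    {"linear":[-0.008,0,0],"delta_rot":[0,0,0],"fingers":120},
    {"linear":[-0.02,0,0],"delta_rot":[0,0,0],"fingers":120},
    {"linear":[-0.035,0,0],"delta_rot":[0,0,0],"fingers":120},
    {"linear":[-0.045,0,-0.02],"delta_rot":[0,0,0],"fingers":120},
    {"linear":[-0.055,0,-0.06],"delta_rot":[0,0,0],"fingers":120},
    {"linear":[-0.065,0,-0.1],"delta_rot":[0,0,2],"fingers":120},
    {"linear":[-0.075,0,-0.13],"delta_rot":[0,0,5.5],"fingers":120},
    {"linear":[-0.075,0,-0.13],"delta_rot":[0,0,5.5],"fingers":120}
  ]
}}

```text
time: 9.1
tool_pos: [0.5526, 0.2191, 0.149]
tool_rot: [0.005, -0.629, 0.778, -0.002]
contact_force: [0.3, -0.2, 0.3]
gripper_width: 0.529
```

{"fn": "apply_moves", "kwargs": {
  "commands": [
    {"linear":[0,0,0],"delta_rot":[0,0,0],"fingers":120},
    {"linear":[0,0,0],"delta_rot":[0,0,0],"fingers":120},
    {"linear":[0,0,0],"delta_rot":[0,0,0],"fingers":120},
    {"linear":[0,0,0],"delta_rot":[0,0,0],"fingers":120},
    {"linear":[0,0,0],"delta_rot":[0,0,0],"fingers":120},
    {"linear":[0,0,0],"delta_rot":[0,0,0],"fingers":120},
    {"linear":[0,0,0],"delta_rot":[0,0,0],"fingers":120},
    {"linear":[0,0,0],"delta_rot":[0,0,0],"fingers":120}
  ]
}}

```text
time: 9.9
tool_pos: [0.5491, 0.2158, 0.1423]
tool_rot: [0.0, -0.628, 0.778, 0.0]
contact_force: [0.4, 0.4, 0.2]
gripper_width: 0.529
```

```bash
python3 snap.py 9
python3 - <<'E'
from h import *
cv2.imwrite("pics/side9.png",eyes.grab_frame("side")[:,:,::-1])
i=cv2.imread('pics/w9.png');cv2.imwrite('pics/w9z.png',cv2.resize(i[20:220,160:480],None,fx=2.5,fy=2.5))
i=cv2.imread('pics/side9.png');cv2.imwrite('pics/side9z.png',cv2.resize(i[195:330,280:420],None,fx=5,fy=4.4))
E
```

```text
t 9.9 [0.5491 0.2158 0.1423] along,off -0.0082 0.1009 F [0.41 0.37 0.2 ]
```

View pics/w9z.png

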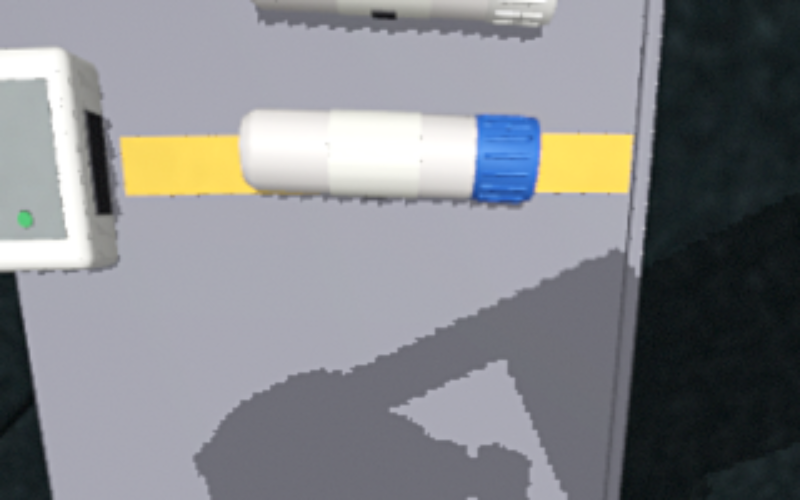

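View pics/side9z.png

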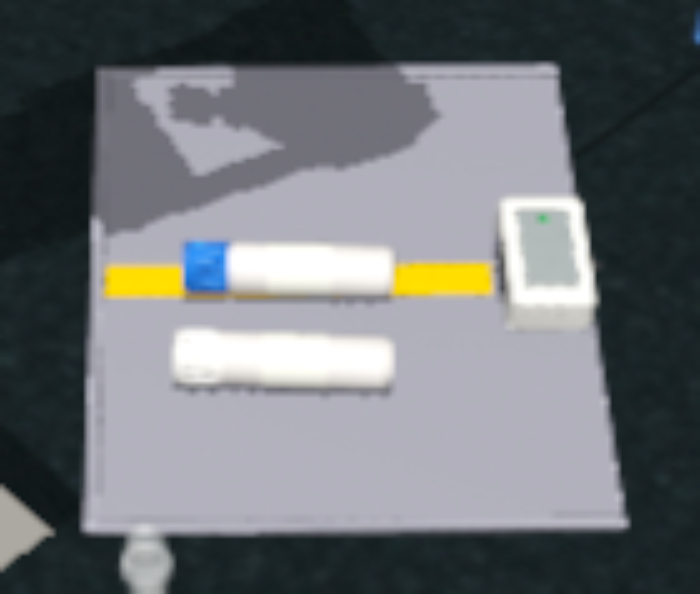

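View pics/v9.png

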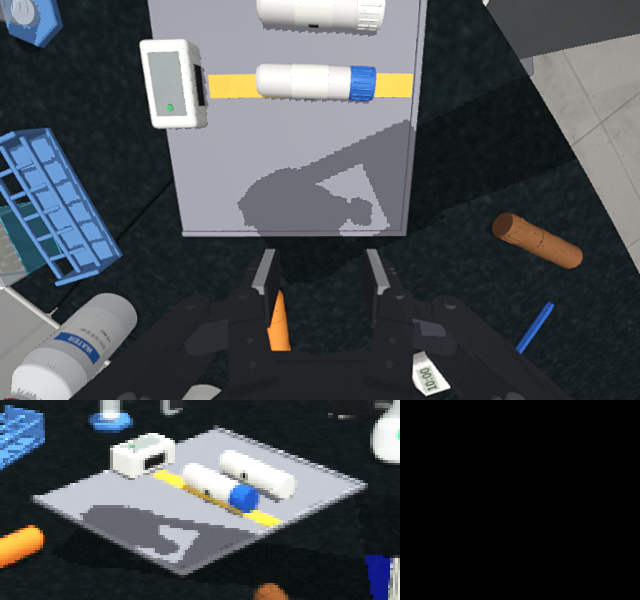

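Run:
```python
from q import *
q([(376,83.2),(256,80.8)],[(208.8,86.4),(412.4,85.2)])
import q as Q
Q.cam=lambda n,s: cam("side")
f=lambda u,v:(280+u/5,195+v/4.4)
q([f(184,267),f(393,270)],[f(105,282),f(493,279)])
```

```text
line [[0.4441, 0.1339, 0.004], [0.6263, 0.0953, 0.004]] -0.2089 len 0.1863 tube [[0.4792, 0.126, 0.018], [0.58, 0.1021, 0.018]] len 0.1036 rel yaw -0.0236 along,off -0.0054 -0.0017 ends off [np.float64(-0.0005), np.float64(-0.003)] tcp off 0.1019
line [[0.4469, 0.1345, 0.004], [0.6302, 0.0956, 0.004]] -0.2091 len 0.1874 tube [[0.4842, 0.1266, 0.018], [0.5813, 0.1029, 0.018]] len 0.0999 rel yaw -0.03 along,off -0.0056 -0.0015 ends off [np.float64(0.0), np.float64(-0.003)] tcp off 0.1008
```

```bash
python3 -c "
from plant import job_done,state
print(job_done(),state()['time'])"
```

```text
the job is handed in; nothing more can be done
the job is handed in; nothing more can be done
```

The blue-capped tube now lies at rest on the yellow line in front of the reader, and I have handed the job in. It took about 10 s of the 48 s allowed.

- **Push:** I used the two half-open fingertips in a slow, level push on the tube's flank, at 15–30 mm/s. A small nudge on the cap side followed to straighten it. The tube rolled rather than slid, as the dark mark on it turned over in the pictures. The force readings stayed around 1 N.
- **Final position:** with the arm backed off and raised, the wrist and side views agreed. The tube's centre is about 1.6 mm past the line's middle and about 5 mm towards the robot from the line point. The remaining angle to the line is about 0.024 to 0.03 rad, with the foot end 3 mm off and the cap end under 1 mm.
- **Other objects:** in the side view the white-capped tube and the reader are where they were at the start. I did not measure the timer, label roll or glass cylinder again, but the arm went nowhere near touching them.
- **Disagreements:** finding heights from two views gave results 2–5 mm too high. The mat line came out at about 8 mm instead of 4, and the tube axis at about 20 mm instead of 18. I used the heights in the text. The close-up wrist reading before backing off gave an angle of 0.014 rad, a little less than the final views.

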